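Oil the pan on the ring that is switched on

ROBOT

A 6-joint arm with a two-finger parallel gripper is mounted at the origin on the work surface. World frame = base frame: x ahead of the robot, y to its left, z up, the work surface at z = 0. Lengths are in m, angles in rad, forces in N, time in s.
With the tool pointing down it reaches from about 0.4 to 0.825 m from the base axis. Payload 7 kg.
Tool frame: the origin (TCP) lies at the centre of the arm's flange, where the gripper is bolted on; the fingertips stand 178 mm ahead of it and the grasp point (between the pads) lies ahead of it (tcp_to_grasp is the z of the grasp point in the tool frame, in m); z points along the fingers, x is the direction in which the jaws open and shut, and the axes are right-handed (so a half turn about z gives the same grasp; the last joint's range is limited). The gripper opens to 88 mm and grips with 3 to 60 N. Pads are 19 mm wide; open, the fingers measure 130 mm over their backs; the gripper's body (78 mm by 193 mm) begins 47 mm behind the grasp point.
Start: joints at [1.52, 0.359, 0.012, 0, -1.224, -0.288], TCP at [0.224, 0.637, 0.405] pointing down, gripper open.
Joint ranges: [-3.07, 3.07], [-1.43, 2.12], [-1.02, 1.25], [-3.03, 1.67], [-3.05, -0], [-3.03, 3.03]. Speed limits (rad/s): [2.39, 2.39, 3.01, 3.14, 3.14, 3.14].

INTERFACE

Orientations are given as [roll, pitch, yaw] about the fixed x, y, z axes, in that order (R = Rz(yaw) Ry(pitch) Rx(roll)).
In Python, from station import get_state, grab_frame, job_done, tcp_to_grasp gives the robot as it stands.
- The arm moves only by the tool drive_tool, never from a script. Its argument "moves" is a list of rows, each a list of 7 numbers: the shift along the tool's x, y, z in mm, then the turn, a rotation vector about the tool's x, y, z in degrees, then the closure, from -1 (fully open) to 1 (shut), so that 0 is half open. In form: [[dx, dy, dz, ax, ay, az, claw], ...]. A call has 1 to 12 rows; each row is the pose to reach, as a shift and turn from the pose commanded when the call began, along the tool's axes at that moment; what a row does not reach only later rows make up. A row lasts 1/8 s, in which the tool goes at most 62.5 mm and 10.7 degrees, less where a joint would pass 70% of its speed; a pose out of reach is approached as far as the arm can. A call with a gripper value outside its range is refused whole. The fingers move at their own pace and stop on an object; "grip_force" is the grip in N (left out, the last holds). Time passes only in rows, so rows that repeat a pose let the fingers close. It gives the time, the measured TCP pose, the force and the opening at its end, in the units of the state.
- get_state(): the state, without advancing time (a new reading comes with each control period).
- grab_frame(name): name is "scene" or "top"; returns a dict with "img" (400x640x3 uint8, red, green, blue), "range_z" (400x640 float32, m along the optical axis (not along the pixel's ray), 0 where there is no reading), "fovy" (degrees; the focal length in pixels is half the picture's height over the tangent of half this angle, whatever the lens; pixels are square), "cx", "cy" (the principal point, pixels), "k1" (the pictures are not rectified: a ray, as slopes to the right and down, at radius r is drawn at 1 + k1 r^2 times it, then the intrinsics apply), "rvec" (rotation vector, rad) and "tvec" (3), from world to camera coordinates, as OpenCV has them. Camera axes: x right, y down, z forward; pixel columns grow to the right and rows downward; lengths in m; the calibration is good to about 2 mm. A picture is of the moment at which its call begins.
- job_done(): hands the job in, once; it reports no verdict.
The state is a dict: "t": time; "q": joint angles; "qd": joint speeds; "joint_efforts": joint torques, N m; "eef_pos": TCP position; "ee_rot": TCP orientation; "force": force on the tool from outside, world axes, zero at the start; "moment": the same for the moment, N m; "width": finger opening in m.
Only numpy, scipy, OpenCV 4.12 (cv2) and the standard library are available. Lean on these libraries where they do the work, as an engineer would, in place of code of your own. Each camera call takes 0.05 s, during which the arm holds its last target. There are 200 camera calls.

TASK

One of the two rings of the hob is switched on: see from the knobs which one. Take the oil brush from its rest, dip its bristles well down into the oil ramekin, then wipe the floor of the pan on the ring that is on, from the middle out towards the side. Lay the brush back on its rest, handle in both notches and bristles over the drip tray; keep the brush off the other pan, and leave the knobs, pans, ramekin and the other things where they are.

Things in the scene. Friction and masses are not known exactly. Their poses are not given: they have to be found in the camera images.
- hob: Black ceramic hob, 330 x 480 mm (x, y), let into the worktop, its top 8 mm above it; fixed. Origin: centre of its underside, at worktop height; +x away from the robot (the cook's side is -x), +y to the left. Two equal round rings, a pan on each. Two knobs along its front edge, each straight in front of the ring it works: left knob, left ring; right knob, right ring.
- ring_left (a point): Middle of the left ring, on the hob's top, 35 mm to +x and 120 mm to +y of the hob's middle. A pan stands about on it.
- ring_right (a point): Middle of the right ring, 120 mm to -y of the hob's middle, else the same.
- knob_a (a joint): Angle of one hob knob: steel disc 52 mm across with an upright black bar grip 52 x 14 mm; top 44 mm above the worktop. Which side it is on varies. 0 (to 0.06) is off: bar along the hob's x, white mark towards the cook. It turns clockwise seen from above; at 1.0 to 2.2 rad its ring is on (bar clearly across, mark to the left). Exactly one knob is on.
- knob_b (a joint): The same for the other, identical knob.
- knob_a_grip (a point): Point on knob_a's axis, 34 mm above the worktop: tells which ring knob_a works.
- knob_b_grip (a point): The same point of knob_b.
- knob_a_mark (a point): White mark on knob_a's bar, 20 mm from its axis: towards the cook (hob's -x) when off, turned clockwise when on.
- knob_b_mark (a point): The same mark of knob_b.
- pan_a: Black frying pan with bright rim, loose, about 0.8 kg, 200 mm across the rim, 42 mm high; flat floor of 75 mm radius, 5 mm thick, then the side flares up to the rim. Origin: centre of its underside (floor surface 5 mm above it). The handle sticks out 145 mm along its +x, rising to 74 mm above the underside. Which ring it stands on varies.
- pan_b: The smaller black frying pan, loose, about 0.6 kg, 170 mm across the rim, 38 mm high; flat floor of 62 mm radius, 5 mm thick. Origin and handle as for pan_a (handle rising to 70 mm).
- brush: Oil brush, loose, about 65 g, 245 mm long, lying level on its rest. Origin: at the centre of mass, mid-thickness of the handle, the place to grip, midway between the notches. +x along the handle to the bristles, +z up. Wooden handle 14 mm wide (y), 12 mm thick (z), x = -115 to +50 mm; neck and steel ferrule up to 30 mm wide to +86 mm; then the bristles.
- brush_tip (a point): Middle of the end of the bristles, 130 mm along +x from the brush's origin when unbent. The bristles are a flat springy tuft 28 mm wide, 10 mm thick, 45 mm long, that bends at the ferrule (x = 85 mm) towards the brush's +z or -z by up to 0.6 rad and springs back; bending the tip by 8 mm takes about 0.4 N.
- rest: Brush rest of folded steel, fixed. Origin: underside, midway between its two notched upstands; +x to the end where the bristles lie. Drip tray 64 mm wide, lip 9 mm high, x = -65 to +145 mm. Upstands at x = -50 and +50 mm, 4 mm thick, 50 mm wide, each with an upward-open notch 22 mm wide, its bottom 30 mm high, ears to 42 mm. The brush lies with its origin 36 mm above this, x along x.
- ramekin: Oil ramekin: white fluted straight-sided ceramic dish, loose, 0.25 kg, 90 mm across, 45 mm high, wall 5 mm, inner floor 6 mm above its underside (inside about 80 mm across). Origin: centre of its underside. No liquid is modelled. It is the wide low one without a handle, right of the hob.
- ramekin_rim (a point): Centre of the ramekin's mouth, 45 mm above its underside.
- coffee_cup: Bystander: white espresso cup with a handle, 62 mm across, 55 mm high; it may stand in the near or the far place to the right, the ramekin in the other; leave it where it stands. Origin: centre of its underside.
- salt_pot: Bystander: round dark wooden salt pot with lid and knob, 72 mm across, 66 mm high; leave it where it stands. Origin: centre of its underside.
- mushroom_a: Bystander: white mushroom lying stem up on the chopping board left of the hob, 58 mm across, 45 mm high; leave it where it stands. Origin: centre of its underside.
- mushroom_b: Bystander: another such mushroom on the board; leave it where it stands. Origin: centre of its underside.
- mushroom_c: Bystander: another such mushroom on the board; leave it where it stands. Origin: centre of its underside.
- mushroom_d: Bystander: a single such mushroom on the worktop beyond the brush rest; leave it where it stands. Origin: centre of its underside.
There are look-alikes about, which are no part of the job. Leave any blue, pink or red look-alike of the ramekin alone.

How it is judged:
On the way, in this order (a step that is already met when the one before it is completed fails the run):
1. the bristles' end is dipped in the ramekin, at least 15 mm below its rim (horizontal distance between brush_tip and ramekin below 0.04 m and z of brush_tip in the frame of ramekin between 0 and 0.03 m), for 0.1 s.
2. the bristles touch the floor of the pan on the ring that is on, within 25 mm of its middle (((((value of joint knob_a above 0.5 rad and horizontal distance between knob_a_grip and pan_a below 0.22 m) or (value of joint knob_b above 0.5 rad and horizontal distance between knob_b_grip and pan_a below 0.22 m)) and contact force between brush and pan_a above 0.1 N and z of brush_tip in the frame of pan_a below 0.02 m and horizontal distance between brush_tip and pan_a below 0.025 m) or (((value of joint knob_a above 0.5 rad and horizontal distance between knob_a_grip and pan_b below 0.22 m) or (value of joint knob_b above 0.5 rad and horizontal distance between knob_b_grip and pan_b below 0.22 m)) and contact force between brush and pan_b above 0.1 N and z of brush_tip in the frame of pan_b below 0.02 m and horizontal distance between brush_tip and pan_b below 0.025 m))), for 0.1 s.
3. the bristles touch that pan's floor further out, more than 35 mm from its middle (((((value of joint knob_a above 0.5 rad and horizontal distance between knob_a_grip and pan_a below 0.22 m) or (value of joint knob_b above 0.5 rad and horizontal distance between knob_b_grip and pan_a below 0.22 m)) and contact force between brush and pan_a above 0.1 N and z of brush_tip in the frame of pan_a below 0.02 m and horizontal distance between brush_tip and pan_a above 0.035 m) or (((value of joint knob_a above 0.5 rad and horizontal distance between knob_a_grip and pan_b below 0.22 m) or (value of joint knob_b above 0.5 rad and horizontal distance between knob_b_grip and pan_b below 0.22 m)) and contact force between brush and pan_b above 0.1 N and z of brush_tip in the frame of pan_b below 0.02 m and horizontal distance between brush_tip and pan_b above 0.035 m))), for 0.1 s.
At the end, for the whole second after the job is handed in: Brush at rest in both notches, bristles over the tray: origin 30-42 mm above the rest's underside, within 8 mm across, -25 to +15 mm along, 0.12 rad in line; ramekin upright; ramekin, pans and bystanders within 30 mm of their starts, knob marks within 8 mm (z of brush in the frame of rest between 0.03 and 0.042 m and x of brush in the frame of rest between -0.025 and 0.015 m and y of brush in the frame of rest between -0.008 and 0.008 m and angle between the x axis of brush and the x axis of rest, either way round below 0.12 rad and x of brush_tip in the frame of rest above 0.09 m and z of brush_tip in the frame of rest above 0.015 m and linear speed of brush below 0.02 m/s and distance of each of ramekin, pan_a, pan_b, coffee_cup, salt_pot, mushroom_a, mushroom_b, mushroom_c, mushroom_d from where it was at the start of the episode below 0.03 m and angle between ramekin's own z axis and vertical below 0.1 rad and distance of each of knob_a_mark, knob_b_mark from where it was at the start of the episode below 0.008 m); the robot touches nothing.
It fails at once if the brush touches the pan on the ring that is off ((((value of joint knob_a below 0.5 rad and horizontal distance between knob_a_grip and pan_a below 0.22 m) or (value of joint knob_b below 0.5 rad and horizontal distance between knob_b_grip and pan_a below 0.22 m)) and contact force between brush and pan_a above 0.1 N) or (((value of joint knob_a below 0.5 rad and horizontal distance between knob_a_grip and pan_b below 0.22 m) or (value of joint knob_b below 0.5 rad and horizontal distance between knob_b_grip and pan_b below 0.22 m)) and contact force between brush and pan_b above 0.1 N)).
It fails at once if a knob is turned (its mark moves 8 mm) (distance of any of knob_a_mark, knob_b_mark from where it was at the start of the episode above 0.008 m).
It fails at once if the ramekin or a pan is shoved more than 30 mm or the ramekin is tipped (distance of any of ramekin, pan_a, pan_b from where it was at the start of the episode above 0.03 m or angle between ramekin's own z axis and vertical above 0.35 rad).
It fails at once if a bystander is moved more than 30 mm (distance of any of coffee_cup, salt_pot, mushroom_a, mushroom_b, mushroom_c, mushroom_d from where it was at the start of the episode above 0.03 m).
It also fails if it takes over 64 s, if anything falls off the work surface, if the arm or the gripper's body presses on something with over 40 N, if the wrist force passes 120 N, or if a joint passes its speed limit or range.

## Working session

There is one attempt and no reset: what is moved stays moved. The work goes in short steps, Python scripts to look and compute and a tool call to move; the robot and the scene stay as the last step left them, time stands still between calls to the robot, and variables do not carry over. Pictures are saved under pics/ and viewed, about 8 in all and at most 12, crops included, and the job is handed in when it is done.

Besides the shell and the picture viewer there is one more tool, called after ">>>" as name([rows], argument=value, ...), one row to a line, values as JSON. drive_tool: Moves the arm, as the interface text tells. Its arguments: {"type":"object","properties":{"moves":{"type":"array"},"grip_force":{"type":"number"}},"required":["moves"]}

```bash
mkdir -p pics
cat > h.py <<'E'
import numpy as np, cv2
from scipy.spatial.transform import Rotation as R
from station import get_state, grab_frame, job_done, tcp_to_grasp
def f(fr): return fr["img"].shape[0]/2/np.tan(np.radians(fr["fovy"])/2)
def rays(fr,uv):
    K=np.array([[f(fr),0,fr["cx"]],[0,f(fr),fr["cy"]],[0,0,1]])
    p=cv2.undistortPoints(np.array(uv,float).reshape(-1,1,2),K,np.array([fr["k1"],0,0,0,0.]))[:,0]
    Rm=cv2.Rodrigues(np.array(fr["rvec"],float))[0]
    return -Rm.T@np.array(fr["tvec"]).ravel(), np.c_[p,np.ones(len(p))]@Rm, p
def onplane(fr,uv,z):
    o,d,_=rays(fr,uv); return o+d*((z-o[2])/d[:,2])[:,None]
def bydepth(fr,uv):
    o,d,_=rays(fr,uv); uv=np.array(uv,int).reshape(-1,2)
    return o+d*fr["range_z"][uv[:,1],uv[:,0]][:,None]
def cloud(fr):
    h,w=fr["range_z"].shape; u,v=np.meshgrid(np.arange(w),np.arange(h))
    P=bydepth(fr,np.c_[u.ravel(),v.ravel()]).reshape(h,w,3); P[fr["range_z"]==0]=np.nan; return P
def save(fr,name,box=None,s=1):
    im=fr["img"][:,:,::-1]
    if box: x0,y0,x1,y1=box; im=im[y0:y1,x0:x1]
    cv2.imwrite("pics/"+name,cv2.resize(im,None,fx=s,fy=s,interpolation=cv2.INTER_CUBIC))
E
python3 - <<'E'
from h import *
print(get_state(),tcp_to_grasp)
for n in("scene","top"):
    fr=grab_frame(n); save(fr,n+"0.png",None,1.25); o,d,_=rays(fr,[[320,200]]); print(n,o,d,f(fr),fr["k1"],(fr["range_z"]>0).mean())
E
```

```text
{'t': 0.0, 'q': array([ 1.52009794e+00,  3.59399905e-01,  1.10442881e-02, -3.55098044e-04,
       -1.22407480e+00, -2.88114905e-01]), 'qd': array([-0.00052255,  0.00039164, -0.00090069, -0.00135211,  0.00056658,
        0.00086503]), 'joint_efforts': array([-1.14636114e-03, -5.82713807e+01,  2.93058622e+01,  6.99699238e+00,
        6.87793960e-03, -1.59854899e-04]), 'eef_pos': array([0.22427438, 0.63644659, 0.40370677]), 'ee_rot': array([-3.14144834e+00, -1.66159092e-03, -1.90973068e+00]), 'force': array([-0.16121378, -0.96625318, -0.29290255]), 'moment': array([ 0.02182228, -0.06522383, -0.04312454]), 'width': 0.0874584645017175} 0.1593
scene [1.30269159 0.27290128 1.36865094] [[-0.49119714 -0.16054281 -0.85624537]] 500.1418549515675 0.04240674312188128 0.9959609375
top [0.19666375 0.02765092 1.70956976] [[ 0.20342934 -0.00131    -0.97910092]] 449.00384201779747 -0.09246815913373527 0.99591015625
```

View pics/top0.png

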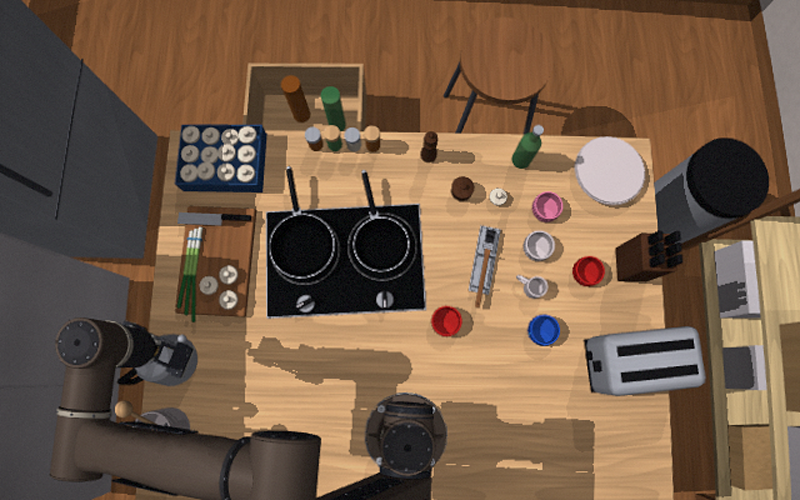

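View pics/scene0.png

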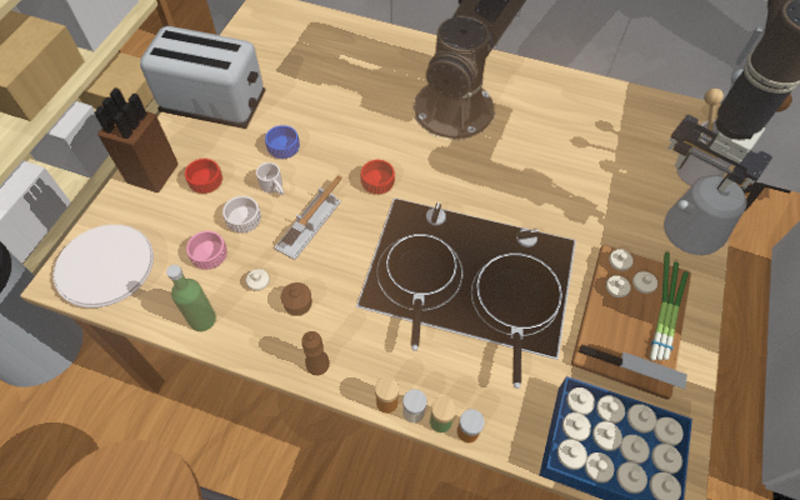

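Top view (shown at 1.25×): the pans are at (304,247), large, and (382,245), small. The knobs are at (306,303) and (385,299), and the rest with the brush is at (485,265). There are five ramekin-like things: white fluted (540,246), white cup with handle (535,287), pink (547,207), red (588,271) and (447,321), blue (543,330). The white one without a handle at (540,246) fits the description. I'll confirm this and the knobs in one crop, and measure at the same time.

Run:
```python
from h import *
fr=grab_frame("top"); sc=grab_frame("scene")
np.savez("f0.npz",P=cloud(fr))
im=fr["img"][:,:,::-1]
s2=sc["img"][:,:,::-1]
a=cv2.resize(im[222:256,228:332],(780,255),interpolation=cv2.INTER_CUBIC)
b=cv2.resize(im[170:250,365:455],(390,345),interpolation=cv2.INTER_CUBIC)
c=cv2.resize(s2[125:215,165:282],(390,345),interpolation=cv2.INTER_AREA if 0 else cv2.INTER_CUBIC)
cv2.imwrite("pics/crop1.png",np.vstack([a,np.hstack([b,c])]))
P=cloud(fr)
hsv=cv2.cvtColor(fr["img"],cv2.COLOR_RGB2HSV)
def win(x0,y0,x1,y1):
    m=np.zeros(P.shape[:2],bool); m[int(y0/1.25):int(y1/1.25),int(x0/1.25):int(x1/1.25)]=1; return m
# ramekin rim: points at z 0.035-.05
def circ(m,z0,z1):
    q=P[m&(P[:,:,2]>z0)&(P[:,:,2]<z1)][:,:2].astype(np.float32)
    c,r=cv2.minEnclosingCircle(q); 
    from scipy.optimize import least_squares
    return len(q),np.round(c,4),round(r,4),np.round(q.mean(0),4),np.round(np.median(P[m&(P[:,:,2]>z0)&(P[:,:,2]<z1)],0),4)
print("ram",circ(win(518,225,562,268),.033,.055))
print("cup",circ(win(518,270,556,305),.04,.07))
print("panL",circ(win(262,205,346,290),.036,.056))
print("panR",circ(win(345,205,422,285),.034,.052))
print("kL",circ(win(290,290,322,318),.03,.055)); print("kR",circ(win(370,285,402,312),.03,.055))
# hob outline
m=(win(255,195,435,325)&(hsv[:,:,2]<70)&(P[:,:,2]<.02)).astype(np.uint8)
v,u=np.nonzero(m); hp=onplane(fr,np.c_[u,v],.008)[:,:2].astype(np.float32); print("hob",cv2.minAreaRect(hp))
# rest + brush
w=win(462,220,510,312)
m=w&(hsv[:,:,0]<20)&(hsv[:,:,1]>110)&(P[:,:,2]>.024)
q=P[m]; print("brush",len(q),cv2.minAreaRect(q[:,:2].astype(np.float32)),np.median(q,0))
lo,hi=q[:,:2].min(0),q[:,:2].max(0);print(lo,hi)
g=w&(hsv[:,:,1]<70)
v,u=np.nonzero(g); gp=onplane(fr,np.c_[u,v],.005)[:,:2].astype(np.float32); print("rest",len(gp),cv2.minAreaRect(gp))
```

```text
ram (128, array([ 0.5667, -0.3994]), 0.046, array([ 0.566 , -0.3995], dtype=float32), array([ 0.5657, -0.4002,  0.0428]))
cup (84, array([ 0.4461, -0.372 ]), 0.0438, array([ 0.4441, -0.3768], dtype=float32), array([ 0.4516, -0.3727,  0.0508]))
panL (479, array([0.5649, 0.3303]), 0.1154, array([0.57  , 0.3341], dtype=float32), array([0.5871, 0.3418, 0.0452]))
panR (392, array([0.5759, 0.0928]), 0.1018, array([0.5798, 0.0878], dtype=float32), array([0.5937, 0.1   , 0.0419]))
kL (56, array([0.375 , 0.3056]), 0.0254, array([0.3767, 0.3069], dtype=float32), array([0.3778, 0.3073, 0.0414]))
kR (48, array([0.3947, 0.0715]), 0.0264, array([0.3946, 0.0711], dtype=float32), array([0.3953, 0.0713, 0.0411]))
hob ((0.5218137502670288, 0.21755480766296387), (0.33656030893325806, 0.5143173933029175), 4.138126373291016)
brush 159 ((0.4624212682247162, -0.2227981686592102), (0.01492306124418974, 0.181341752409935), 79.43290710449219) [ 0.45577256 -0.22141741  0.04115708]
[ 0.37275351 -0.24456217] [ 0.55198736 -0.20103912]
rest 766 ((0.5266640186309814, -0.2355145514011383), (0.06547274440526962, 0.21026308834552765), 79.04353332519531)
```

View pics/crop1.png

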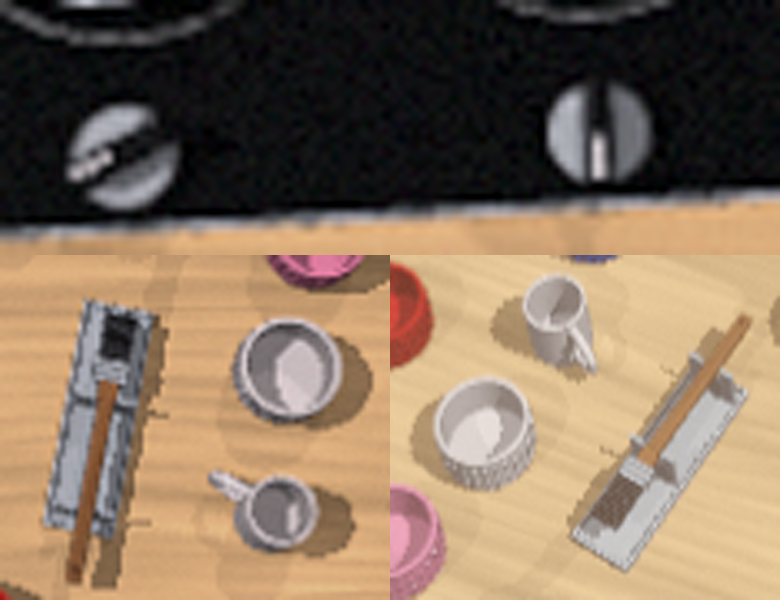

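The crop shows the left knob's mark turned to the left at (90,165), so the left ring is on. The right knob's mark points at the cook (598,155), so it is off. The white ramekin at (288,370) is wide, fluted and has no handle; the cup at (275,510) has one. That makes the target pan the large one, pan_a. I'll do one refinement of the pan centre and brush line, then move.

Run:
```python
from h import *
from scipy.optimize import least_squares
def fit(q,c0,r0):
    s=least_squares(lambda p:np.hypot(*(q-p[:2]).T)-p[2],[*c0,r0],loss="soft_l1",f_scale=.002); return np.round(s.x,4),np.round(np.median(abs(s.fun)),4),len(q)
for n in("top","scene"):
    fr=grab_frame(n); hsv=cv2.cvtColor(fr["img"],cv2.COLOR_RGB2HSV); P=cloud(fr)
    h,w=P.shape[:2]; u,v=np.meshgrid(np.arange(w),np.arange(h)); uv=np.c_[u.ravel(),v.ravel()]
    def pl(z): return onplane(fr,uv,z)[:,:2].reshape(h,w,2)
    for nm,c,r,z,wd in(("panL",(.57,.325),.098,.050,.02),("panR",(.58,.088),.083,.046,.02)):
        Q=pl(z); m=(hsv[:,:,2]>95)&(abs(np.hypot(*(Q-c).transpose(2,0,1))-r)<wd)&(P[:,:,2]>.03)
        print(n,nm,fit(Q[m],c,r))
    Q=pl(.045); m=(hsv[:,:,2]>150)&(hsv[:,:,1]<60)&(np.hypot(*(Q-(.567,-.399)).transpose(2,0,1))<.055)&(abs(P[:,:,2]-.045)<.007)
    print(n,"ram",fit(Q[m],(.567,-.399),.042))
    # wooden handle, centre line on plane z=.042 (top)
    Q=pl(.042); m=(hsv[:,:,0]<20)&(hsv[:,:,1]>110)&(abs(P[:,:,2]-.040)<.009)&(np.hypot(*(Q-(.47,-.225)).transpose(2,0,1))<.14)
    m=m&(abs((Q[:,:,1]+.225)+.19*(Q[:,:,0]-.47))<.025)
    q=Q[m]; print("  n",m.sum(),"z",np.median(P[m][:,2])); d=np.linalg.svd(q-q.mean(0),full_matrices=False)[2][0]; d*=np.sign(d[0]); t=(q-q.mean(0))@d
    print(n,"brush c",q.mean(0).round(4),"ang",np.degrees(np.arctan2(d[1],d[0])).round(2),"ends",(q.mean(0)+np.outer([t.min(),t.max()],d)).round(4).tolist(),"origin",(q.mean(0)+(t.min()+.115)*d).round(4))
    # rest ears: metallic points at z 0.034-0.046
    m=(hsv[:,:,1]<80)&(abs(P[:,:,2]-.038)<.008)&(np.hypot(*(Q-(.487,-.228)).transpose(2,0,1))<.07)
    e=P[m]; x=(e[:,:2]-(.487,-.228))@d; print("  ears",m.sum(),[ (k.sum(),e[k].mean(0).round(4).tolist()) for k in(x<0,x>0)])
```

```text
top panL (array([0.5526, 0.3262, 0.0979]), np.float64(0.0016), 154)
top panR (array([0.5621, 0.0856, 0.0831]), np.float64(0.0015), 147)
top ram (array([ 0.568 , -0.4003,  0.0417]), np.float64(0.001), 67)
  n 153 z 0.041427740332427465
top brush c [ 0.4582 -0.2221] ang -10.95 ends [[0.3729, -0.2056], [0.5512, -0.24]] origin [ 0.4858 -0.2274]
  ears 55 [(np.int64(23), [0.4449, -0.2176, 0.0381]), (np.int64(32), [0.5371, -0.2376, 0.0382])]
scene panL (array([0.5533, 0.3266, 0.098 ]), np.float64(0.0016), 371)
scene panR (array([0.5638, 0.0856, 0.0831]), np.float64(0.0017), 288)
scene ram (array([ 0.5726, -0.3976,  0.0421]), np.float64(0.002), 156)
  n 190 z 0.041019877942424676
scene brush c [ 0.4673 -0.2212] ang -10.93 ends [[0.3799, -0.2044], [0.5512, -0.2374]] origin [ 0.4929 -0.2262]
  ears 67 [(np.int64(33), [0.4449, -0.216, 0.0375]), (np.int64(34), [0.5369, -0.2329, 0.0378])]
```

```bash
cat >> h.py <<'E'
def Rt(yaw,th):
    y,t=np.radians([yaw,th]); d=np.array([np.cos(y),np.sin(y),0]); Z=np.array([0,0,1.])
    x=np.cos(t)*d-np.sin(t)*Z; zc=-np.cos(t)*Z-np.sin(t)*d
    return np.c_[np.cross(-x,zc),-x,zc]
def pose():
    s=get_state(); return np.array(s["eef_pos"]),R.from_euler("xyz",s["ee_rot"]).as_matrix(),s
def togo(grasp,yaw,th):
    p,r,s=pose(); T=Rt(yaw,th); tcp=np.array(grasp)-tcp_to_grasp*T[:,2]
    print("go",(r.T@(tcp-p)*1e3).round(1),"turn",np.degrees(R.from_matrix(r.T@T).as_rotvec()).round(2),"tcp",tcp.round(3))
E
python3 - <<'E'
from h import *
p,r,s=pose(); print(r.round(3))
togo((.54,.15,.24),-10.9,0); togo((.489,-.2268,.2),-10.9,0);togo((.489,-.2268,.10),-10.9,0)
E
```

```text
[[-0.332 -0.943 -0.   ]
 [-0.943  0.332 -0.001]
 [ 0.001 -0.    -1.   ]]
go [ 354.  -459.5    5.3] turn [-0.   -0.03 -8.51] tcp [0.54  0.15  0.399]
go [ 726.3 -536.6   45.5] turn [-0.   -0.03 -8.51] tcp [ 0.489 -0.227  0.359]
go [ 726.2 -536.6  145.5] turn [-0.   -0.03 -8.51] tcp [ 0.489 -0.227  0.259]
```

>>> drive_tool([
  [35,-46,0,0,0,-4,-1],
  [71,-92,0,0,0,-8.5,-1],
  [106,-138,0,0,0,-8.5,-1],
  [142,-184,0,0,0,-8.5,-1],
  [177,-230,0,0,0,-8.5,-1],
  [212,-276,0,0,0,-8.5,-1],
  [248,-322,0,0,0,-8.5,-1],
  [283,-368,0,0,0,-8.5,-1],
  [319,-414,0,0,0,-8.5,-1],
  [354,-459,5,0,0,-8.5,-1],
  [410,-475,5,0,0,-8.5,-1],
  [465,-485,5,0,0,-8.5,-1],
])

```text
t: 1.8
eef_pos: [0.5273, 0.0349, 0.3993]
ee_rot: [3.141, -0.0, -1.762]
force: [0.5, -0.4, -0.5]
width: 0.0877
```

Run:
```python
from h import *
print(pose()[2])
togo((.489,-.2268,.12),-10.9,0)
```

```text
{'t': 1.8, 'q': array([ 4.37649218e-01,  1.21275294e-01, -3.17144807e-01,  8.74007707e-05,
       -1.13309636e+00,  9.42165041e-01]), 'qd': array([-0.71051848, -0.21822199, -0.25148654,  0.00186999,  0.03912108,
        0.71136756]), 'joint_efforts': array([  5.26989743, -36.93774104,  28.69550049,   6.487699  ,
        -0.04792945,  -1.16565272]), 'eef_pos': array([0.52728341, 0.0349466 , 0.39925296]), 'ee_rot': array([ 3.14105672e+00, -4.87472297e-04, -1.76174119e+00]), 'force': array([ 0.51284219, -0.36587561, -0.47751037]), 'moment': array([-0.00957604, -0.1063497 , -0.02765334]), 'width': 0.087679366680789}
go [264.2 -12.2 120.1] turn [ 0.03 -0.03 -0.04] tcp [ 0.489 -0.227  0.279]
```

>>> drive_tool([
  [50,-2,0,0,0,0,-1],
  [100,-5,20,0,0,0,-1],
  [150,-7,50,0,0,0,-1],
  [200,-10,80,0,0,0,-1],
  [240,-12,110,0,0,0,-1],
  [255,-12,120,0,0,0,-1],
  [255,-12,120,0,0,0,-1],
  [255,-12,120,0,0,0,-1],
])

```text
t: 2.8
eef_pos: [0.4913, -0.2153, 0.2806]
ee_rot: [-3.14, 0.0, -1.761]
force: [-0.7, 0.7, -1.0]
width: 0.0877
```

Run:
```python
from h import *
togo((.489,-.2268,.038),-10.9,0)
```

```text
go [11.8  0.3 83.3] turn [-0.09  0.    0.03] tcp [ 0.489 -0.227  0.197]
```

>>> drive_tool([
  [6,0,25,0,0,0,-1],
  [12,0,50,0,0,0,-1],
  [12,0,70,0,0,0,-1],
  [12,0,83,0,0,0,-1],
  [12,0,83,0,0,0,-1],
  [12,0,83,0,0,0,-1],
  [12,0,83,0,0,0,-1],
])

```text
t: 3.68
eef_pos: [0.4889, -0.2275, 0.1976]
ee_rot: [-3.14, 0.0, -1.761]
force: [0.5, 0.4, -0.3]
width: 0.0876
```

Run:
```python
from h import *
togo((.489,-.2268,.038),-10.9,0)
a,b=grab_frame("top"),grab_frame("scene")
cv2.imwrite("pics/pre.png",np.hstack([cv2.resize(x["img"][y0:y0+90,x0:x0+100,::-1],(400,360),interpolation=cv2.INTER_CUBIC) for x,x0,y0 in((a,345,165),(b,200,120))]))
```

```text
go [-0.7  0.   0.3] turn [-0.09  0.    0.01] tcp [ 0.489 -0.227  0.197]
```

View pics/pre.png

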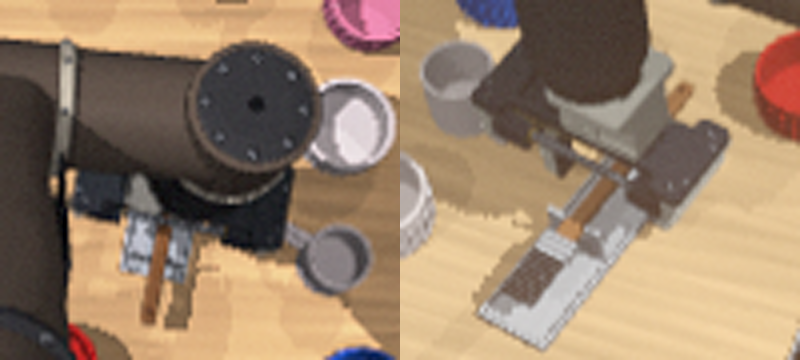

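The fingers straddle the handle between the two upstands (right panel, about (600,180)), and the cup is clear. I'll close the jaws and lift.

>>> drive_tool([
  [0,0,0,0,0,0,0.9],
  [0,0,0,0,0,0,0.9],
  [0,0,0,0,0,0,0.9],
  [0,0,0,0,0,0,0.9],
  [0,0,0,0,0,0,0.9],
  [0,0,0,0,0,0,0.9],
  [0,0,-15,0,0,0,0.9],
  [0,0,-40,0,0,0,0.9],
  [0,0,-90,0,0,0,0.9],
  [0,0,-140,0,0,0,0.9],
  [0,0,-140,0,0,0,0.9],
], grip_force=30)

```text
t: 5.15
eef_pos: [0.4896, -0.2279, 0.3422]
ee_rot: [-3.132, -0.0, -1.761]
force: [0.1, 0.5, -1.4]
width: 0.0039
```

Run:
```python
from h import *
print(get_state()["width"])
d=np.array([np.cos(np.radians(-10.9)),np.sin(np.radians(-10.9)),0])
# where ear midpoint lies from the grasp: kept for placing
tip=np.array([.570,-.399,.10])+.012*d
g=tip-.130*(d*np.cos(np.pi/4)-np.array([0,0,np.sin(np.pi/4)])); print("grasp",g.round(4))
togo(g+[0,0,0.03],-10.9,45)
fr=grab_frame("scene"); save(fr,"lift.png",(160,80,360,230),3.5)
```

```text
0.003920621065694236
grasp [ 0.4915 -0.3839  0.1919]
go [ 152.9 -143.9    9. ] turn [-4.554e+01 -1.000e-02  3.000e-02] tcp [ 0.602 -0.405  0.335]
```

View pics/lift.png

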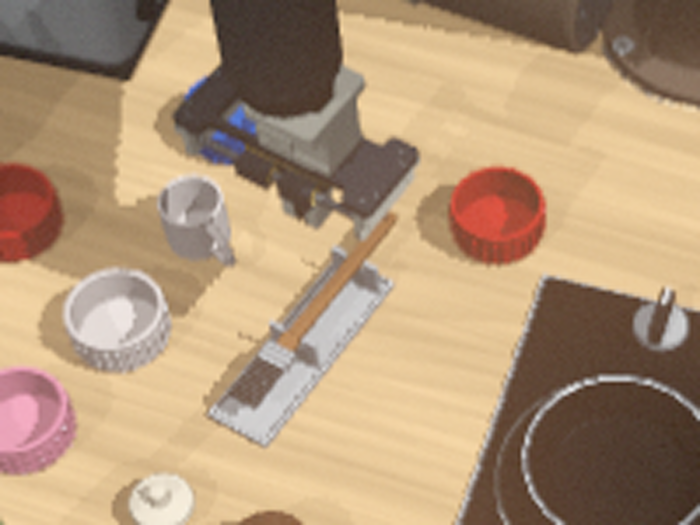

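The picture shows the brush still on its rest, at (330,290), and the jaws empty with an opening of 4 mm. I lifted before the fingers had shut. The brush looks undisturbed, but I'll re-measure it before going back.

>>> drive_tool([
  [0,0,0,0,0,0,-0.4],
  [0,0,0,0,0,0,-0.4],
  [0,0,0,0,0,0,-0.4],
  [0,0,0,0,0,0,-0.4],
  [0,0,0,0,0,0,-0.4],
  [0,0,0,0,0,0,-0.4],
])

```text
t: 5.95
eef_pos: [0.4885, -0.2276, 0.3366]
ee_rot: [3.141, -0.0, -1.761]
force: [-0.2, 1.4, 0.4]
width: 0.0579
```

Run:
```python
from h import *
print(get_state()["width"])
fr=grab_frame("scene"); hsv=cv2.cvtColor(fr["img"],cv2.COLOR_RGB2HSV); P=cloud(fr)
h,w=P.shape[:2]; u,v=np.meshgrid(np.arange(w),np.arange(h)); Q=onplane(fr,np.c_[u.ravel(),v.ravel()],.042)[:,:2].reshape(h,w,2)
m=(hsv[:,:,0]<20)&(hsv[:,:,1]>110)&(abs(P[:,:,2]-.040)<.009)&(abs((Q[:,:,1]+.225)+.19*(Q[:,:,0]-.47))<.025)&(np.hypot(*(Q-(.47,-.225)).transpose(2,0,1))<.14)
q=Q[m]; d=np.linalg.svd(q-q.mean(0),full_matrices=False)[2][0]; d*=np.sign(d[0]); t=(q-q.mean(0))@d
print(m.sum(),q.mean(0),np.degrees(np.arctan2(d[1],d[0])),t.min(),t.max(),np.median(P[m][:,2]))
togo((.489,-.2268,.037),-10.9,0)
```

```text
0.057903221744060276
168 [ 0.47616128 -0.22252181] -11.888424418570304 -0.09792192110233837 0.07651307148998272 0.04075661623455318
go [ -0.9  -0.4 140.3] turn [ 0.01 -0.   -0.01] tcp [ 0.489 -0.227  0.196]
```

The handle ends are at the same places as before. Down again, and this time I'll wait for the fingers to shut before lifting.

>>> drive_tool([
  [0,0,40,0,0,0,-0.4],
  [0,0,85,0,0,0,-0.4],
  [0,0,120,0,0,0,-0.4],
  [0,0,140,0,0,0,-0.4],
  [0,0,140,0,0,0,-0.4],
  [0,0,140,0,0,0,-0.4],
  [0,0,140,0,0,0,1],
  [0,0,140,0,0,0,1],
  [0,0,140,0,0,0,1],
  [0,0,140,0,0,0,1],
  [0,0,140,0,0,0,1],
  [0,0,140,0,0,0,1],
])

```text
t: 7.5
eef_pos: [0.4885, -0.2276, 0.1967]
ee_rot: [3.141, -0.0, -1.761]
force: [-0.7, -0.3, 0.2]
width: 0.0141
```

>>> drive_tool([
  [0,0,0,0,0,0,1],
  [0,0,0,0,0,0,1],
  [0,0,0,0,0,0,1],
  [0,0,0,0,0,0,1],
])

```text
t: 8.0
eef_pos: [0.4885, -0.2276, 0.1967]
ee_rot: [-3.142, 0.0, -1.761]
force: [-0.8, -0.2, 0.3]
width: 0.0139
```

The opening is 14 mm, which is the handle width. Lifting.

>>> drive_tool([
  [0,0,-15,0,0,0,1],
  [0,0,-40,0,0,0,1],
  [0,0,-80,0,0,0,1],
  [0,0,-120,0,0,0,1],
  [0,0,-150,0,0,0,1],
  [0,0,-150,0,0,0,1],
])

```text
t: 8.75
eef_pos: [0.489, -0.2277, 0.3503]
ee_rot: [-3.135, 0.0, -1.761]
force: [0.9, 1.0, -0.6]
width: 0.0137
```

Run:
```python
from h import *
p,r,s=pose();print(s["width"],s["q"].round(2))
d=np.array([np.cos(np.radians(-10.9)),np.sin(np.radians(-10.9)),0])
g=np.array([.570,-.399,.14])+.012*d-.130*(d*np.cos(np.pi/4)-np.array([0,0,np.sin(np.pi/4)])); print("grasp",g.round(4))
togo(g,-10.9,45)
fr=grab_frame("scene"); save(fr,"lift2.png",(160,80,360,230),3)
```

```text
0.013673554124085054 [-0.07  0.18 -0.37  0.   -1.02  1.45]
grasp [ 0.4915 -0.3839  0.2319]
go [ 152.9 -144.6    6.6] turn [-4.535e+01  1.000e-02  1.000e-02] tcp [ 0.602 -0.405  0.345]
```

View pics/lift2.png

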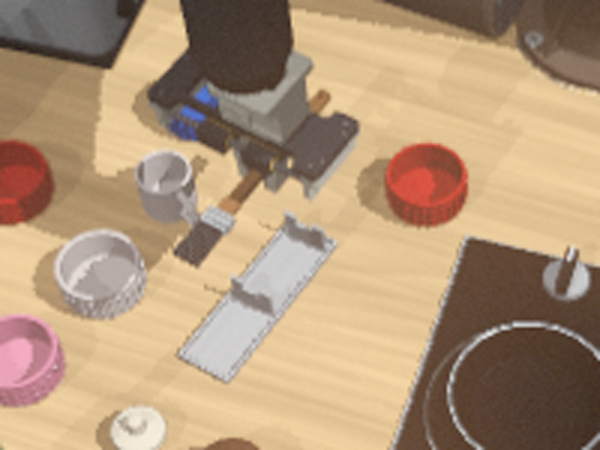

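The brush is held level at (215,225) and the rest is empty. Next, tilt 45° over the ramekin.

>>> drive_tool([
  [20,-20,0,-6,0,0,1],
  [45,-42,0,-13,0,0,1],
  [70,-65,1,-21,0,0,1],
  [95,-90,2,-29,0,0,1],
  [120,-115,4,-37,0,0,1],
  [140,-132,5,-42,0,0,1],
  [153,-145,7,-45,0,0,1],
  [153,-145,7,-45,0,0,1],
  [153,-145,7,-45,0,0,1],
])

```text
t: 9.93
eef_pos: [0.6017, -0.405, 0.3389]
ee_rot: [2.356, 0.0, -1.761]
force: [-0.1, 0.1, -1.0]
width: 0.0136
```

```bash
cat >> h.py <<'E'
def tipgo(tip,yaw,th):
    y,t=np.radians([yaw,th]); d=np.array([np.cos(y),np.sin(y),0])
    togo(np.array(tip)-.130*(d*np.cos(t)-np.array([0,0,np.sin(t)])),yaw,th)
def tipnow():
    p,r,s=pose(); return (p+r@np.array([0,-.130,tcp_to_grasp])).round(4)
E
python3 - <<'E'
from h import *
p,r,s=pose();print(s["width"],s["q"].round(2),tipnow())
tipgo((.582,-.4013,.14),-10.9,45); tipgo((.582,-.4013,.018),-10.9,45)
fr=grab_frame("scene"); save(fr,"dip0.png",(140,80,340,230),3)
E
```

```text
0.01357994413463311 [-0.3   0.73  0.33  0.09 -1.95  1.68] [ 0.5813 -0.4009  0.1343]
go [ 0.1  3.6 -4.5] turn [0.02 0.03 0.01] tcp [ 0.602 -0.405  0.345]
go [  0.2 -82.7  81.7] turn [0.02 0.03 0.01] tcp [ 0.602 -0.405  0.223]
```

View pics/dip0.png

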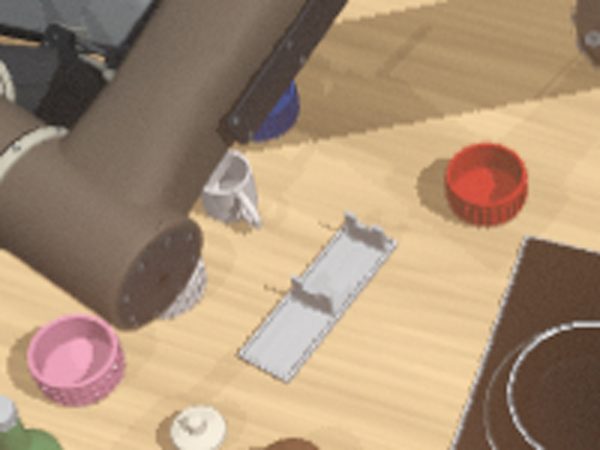

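The view of the tip is blocked by the wrist, but the kinematic tip at (0.581,-0.401) agrees with the measured ramekin. Dipping while watching the force.

>>> drive_tool([
  [0,-15,15,0,0,0,1],
  [0,-35,35,0,0,0,1],
  [0,-55,54,0,0,0,1],
  [0,-70,69,0,0,0,1],
  [0,-81,80,0,0,0,1],
  [0,-81,80,0,0,0,1],
  [0,-81,80,0,0,0,1],
  [0,-81,80,0,0,0,1],
])

```text
t: 10.98
eef_pos: [0.6028, -0.4055, 0.227]
ee_rot: [2.358, -0.0, -1.761]
force: [0.5, 0.3, -0.4]
width: 0.0134
```

Run:
```python
from h import *
print(tipnow(),get_state()["force"],get_state()["q"].round(2))
fr=grab_frame("top"); save(fr,"dip1.png",(360,120,520,240),4)
```

```text
[ 0.5828 -0.4018  0.0224] [ 0.48743582  0.25871151 -0.36048506] [-0.3   0.82  0.24  0.08 -1.77  1.67]
```

View pics/dip1.png

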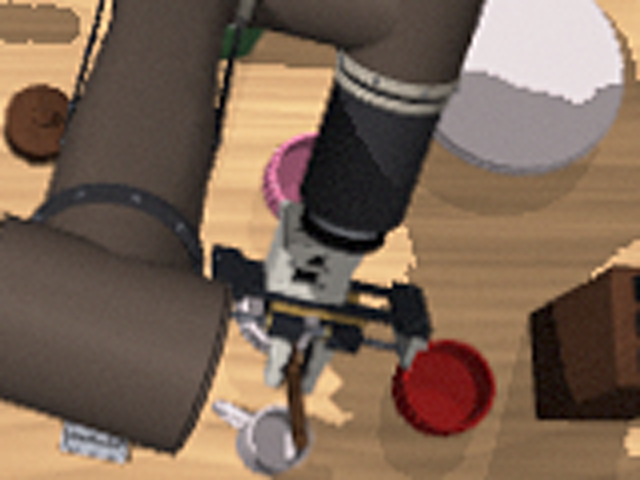

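The top view shows the brush over the ramekin, partly hidden by the gripper, with the cup untouched. The kinematic tip height is 22 mm, so I'll go 7 mm deeper for margin, then rise.

>>> drive_tool([
  [0,-5,5,0,0,0,1],
  [0,-5,5,0,0,0,1],
  [0,-5,5,0,0,0,1],
  [0,-5,5,0,0,0,1],
])

```text
t: 11.52
eef_pos: [0.6026, -0.4054, 0.2188]
ee_rot: [2.356, -0.0, -1.761]
force: [0.9, -0.2, -0.9]
width: 0.0139
```

>>> drive_tool([
  [0,0,0,0,0,0,1],
  [0,12,-12,0,0,0,1],
  [0,35,-35,0,0,0,1],
  [0,65,-65,0,0,0,1],
  [0,95,-95,0,0,0,1],
  [0,125,-125,0,0,0,1],
  [0,140,-140,0,0,0,1],
  [0,140,-140,0,0,0,1],
])

```text
t: 12.52
eef_pos: [0.6023, -0.4054, 0.4204]
ee_rot: [2.361, -0.001, -1.761]
force: [0.3, 0.8, -1.3]
width: 0.0137
```

Run:
```python
from h import *
print(tipnow(),get_state()["q"].round(2))
# way points of the tip: pan middle, 25 mm beyond the middle is the limit
tipgo((.47,0,.20),-10.9,45); tipgo((.555,.3264,.20),-10.9,45); tipgo((.555,.3264,.10),-10.9,45)
```

```text
[ 0.583  -0.4019  0.2158] [-0.3   0.69  0.43  0.09 -2.09  1.7 ]
go [-373.1  121.3  141.7] turn [-0.3  -0.05 -0.05] tcp [ 0.49  -0.004  0.405]
go [-709.7  106.1  126.1] turn [-0.3  -0.05 -0.05] tcp [0.575 0.322 0.405]
go [-709.8   35.8  197.2] turn [-0.3  -0.05 -0.05] tcp [0.575 0.322 0.305]
```

>>> drive_tool([
  [-45,0,0,0,0,0,1],
  [-100,0,0,0,0,0,1],
  [-155,8,8,0,0,0,1],
  [-210,16,16,0,0,0,1],
  [-265,25,25,0,0,0,1],
  [-320,35,35,0,0,0,1],
  [-375,45,45,0,0,0,1],
  [-430,55,60,0,0,0,1],
  [-485,65,75,0,0,0,1],
  [-540,75,90,0,0,0,1],
  [-595,85,105,0,0,0,1],
  [-650,95,115,0,0,0,1],
])

```text
t: 14.02
eef_pos: [0.579, 0.2627, 0.4019]
ee_rot: [2.355, -0.001, -1.761]
force: [1.0, -0.8, -1.4]
width: 0.0136
```

>>> drive_tool([
  [-30,5,5,0,0,0,1],
  [-60,10,10,0,0,0,1],
  [-60,10,10,0,0,0,1],
  [-60,10,10,0,0,0,1],
])

```text
t: 14.52
eef_pos: [0.5772, 0.3222, 0.402]
ee_rot: [2.355, -0.001, -1.761]
force: [0.5, -1.0, -1.5]
width: 0.0139
```

Run:
```python
from h import *
print(tipnow(),get_state()["q"].round(2))
tipgo((.555,.3264,.06),-10.9,45)
fr=grab_frame("top"); save(fr,"pan0.png",(190,140,350,260),4)
```

```text
[0.5566 0.3259 0.1975] [ 0.6   0.55  0.41 -0.58 -1.98  0.7 ]
go [ -0.1 -96.   98.4] turn [ 0.04 -0.05 -0.05] tcp [0.575 0.322 0.265]
```

View pics/pan0.png

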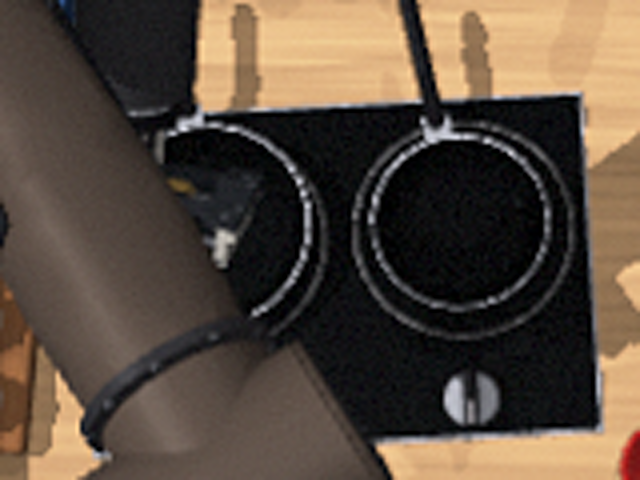

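The view shows the wrist over the left pan and nothing near the right pan or its knob. The kinematic tip is 3 mm from the left pan's middle, so I'll descend.

>>> drive_tool([
  [0,-20,20,0,0,0,1],
  [0,-45,45,0,0,0,1],
  [0,-70,70,0,0,0,1],
  [0,-90,92,0,0,0,1],
  [0,-98,103,0,0,0,1],
  [0,-107,112,0,0,0,1],
  [0,-107,112,0,0,0,1],
  [0,-107,112,0,0,0,1],
])

```text
t: 15.58
eef_pos: [0.5742, 0.3233, 0.2488]
ee_rot: [2.358, 0.001, -1.761]
force: [-0.6, 0.1, -0.6]
width: 0.0138
```

Run:
```python
from h import *
print(tipnow(),get_state()["force"],get_state()["moment"])
tipgo((.548,.3264,.0085),-10.9,45);tipgo((.548,.3264,.005),-10.9,45)
```

```text
[0.5541 0.3273 0.0442] [-0.57469016  0.07804202 -0.62007776] [-0.48700794 -2.49077193  0.01448516]
go [  1.9 -21.3  29.3] turn [-0.08  0.05  0.04] tcp [0.568 0.322 0.213]
go [  1.9 -23.8  31.7] turn [-0.08  0.05  0.04] tcp [0.568 0.322 0.21 ]
```

>>> drive_tool([
  [2,-8,11,0,0,0,1],
  [2,-16,22,0,0,0,1],
  [2,-21,29,0,0,0,1],
  [2,-21,29,0,0,0,1],
  [2,-21,29,0,0,0,1],
  [2,-21,29,0,0,0,1],
])

```text
t: 16.32
eef_pos: [0.5682, 0.3223, 0.2128]
ee_rot: [2.357, 0.0, -1.761]
force: [0.2, -2.1, 0.9]
width: 0.0137
```

Run:
```python
from h import *
for i in range(1): print(tipnow(),get_state()["force"],get_state()["moment"])
fr=grab_frame("scene"); save(fr,"pan1.png",(280,110,480,260),4)
```

```text
[0.548  0.3263 0.0082] [ 0.22491113 -2.13037315  0.90892855] [-0.65377494 -2.40245628  0.05761297]
```

View pics/pan1.png

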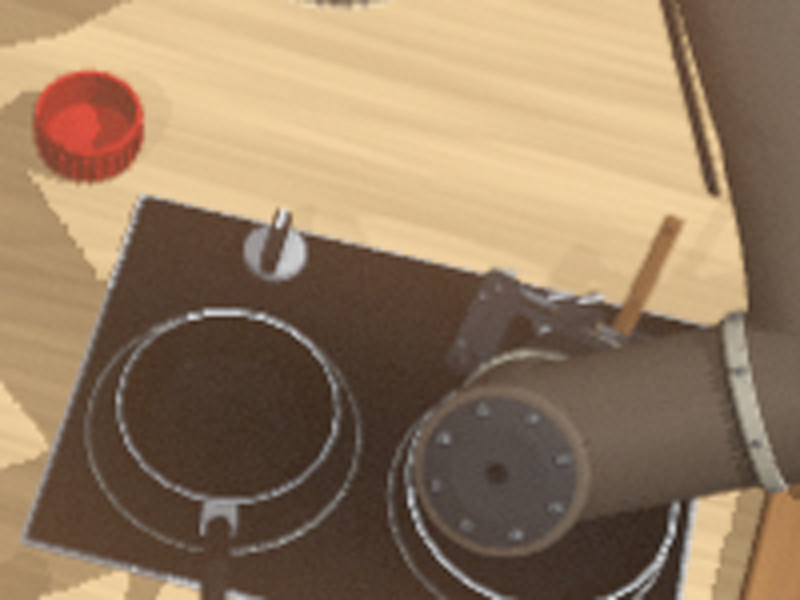

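The kinematic tip is 5 mm from the middle with a nominal 5 mm press, but the force noise is too large to prove contact. I'll press 4 mm deeper and hold, then wipe 50 mm sideways (tool -x, to the left), staying level.

>>> drive_tool([
  [0,-3,3,0,0,0,1],
  [0,-3,3,0,0,0,1],
  [0,-3,3,0,0,0,1],
  [0,-3,3,0,0,0,1],
  [-8,-3,3,0,0,0,1],
  [-18,-3,3,0,0,0,1],
  [-28,-3,3,0,0,0,1],
  [-38,-3,3,0,0,0,1],
  [-48,-3,3,0,0,0,1],
  [-52,-3,3,0,0,0,1],
  [-52,-3,3,0,0,0,1],
  [-52,-3,3,0,0,0,1],
])

```text
t: 17.88
eef_pos: [0.5777, 0.3734, 0.2082]
ee_rot: [2.356, 0.0, -1.761]
force: [0.7, 0.6, -0.1]
width: 0.0138
```

Run:
```python
from h import *
print(tipnow(),get_state()["force"],get_state()["moment"])
fr=grab_frame("top"); save(fr,"wipe.png",(190,140,350,260),4)
P=cloud(fr);
```

```text
[0.5574 0.3774 0.0036] [ 0.65434734  0.61643425 -0.10515783] [-0.29385123 -2.28025829 -0.04677079]
```

View pics/wipe.png

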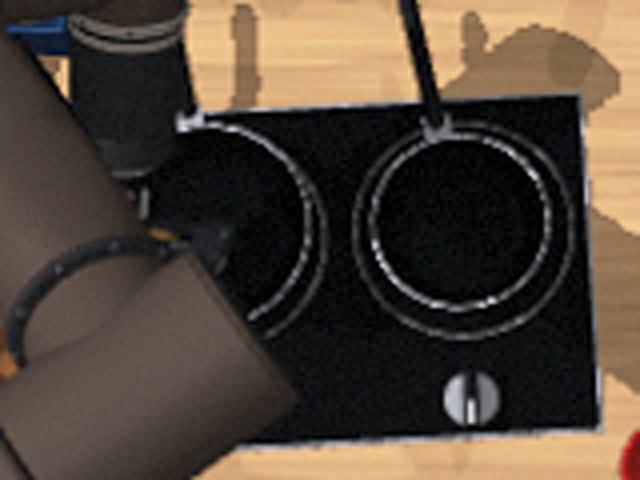

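The wipe ended with the kinematic tip 51 mm from the middle, 9 mm below floor level unbent, so it was pressed. The left pan's rim is still in place. I'll rise, then check the brush in the hand.

>>> drive_tool([
  [0,15,-15,0,0,0,1],
  [0,45,-45,0,0,0,1],
  [0,80,-80,0,0,0,1],
  [0,115,-115,0,0,0,1],
  [0,145,-145,0,0,0,1],
  [0,145,-145,0,0,0,1],
  [0,145,-145,0,0,0,1],
])

```text
t: 18.8
eef_pos: [0.5774, 0.373, 0.4142]
ee_rot: [2.357, 0.001, -1.761]
force: [-0.3, -0.4, -1.5]
width: 0.0138
```

Run:
```python
from h import *
p,r,s=pose(); print(tipnow(),s["q"].round(2))
fr=grab_frame("scene"); hsv=cv2.cvtColor(fr["img"],cv2.COLOR_RGB2HSV); P=cloud(fr)
# brush pixels in tool/grasp frame
T=(P-p)@r-[0,0,tcp_to_grasp]
m=(abs(T[:,:,0])<.02)&(abs(T[:,:,2])<.03)&(T[:,:,1]>-.15)&(T[:,:,1]<.14)&(P[:,:,2]>.08)
for a in np.arange(-.15,.14,.02):
    k=m&(T[:,:,1]>a)&(T[:,:,1]<a+.02)
    if k.sum()>2: print(a.round(2),k.sum(),np.median(T[k],0).round(4))
v,u=np.nonzero(m); print(u.min(),u.max(),v.min(),v.max())
togo((.489,-.2268,.2),-10.9,0); togo((.489,-.2268,.03700),-10.9,0); print(r.round(3))
```

```text
[0.5572 0.377  0.2096] [ 0.65  0.57  0.49 -0.62 -2.    0.62]
0.07 35 [ 0.0013  0.0821 -0.0041]
0.09 44 [-0.0003  0.1002 -0.004 ]
0.11 12 [-0.0002  0.1128 -0.0035]
475 488 126 144
go [605.7 -57.2  19.3] turn [ 4.504e+01 -2.000e-02 -3.000e-02] tcp [ 0.489 -0.227  0.359]
go [ 605.6 -172.6  134.5] turn [ 4.504e+01 -2.000e-02 -3.000e-02] tcp [ 0.489 -0.227  0.196]
[[-0.189 -0.695 -0.694]
 [-0.982  0.133  0.134]
 [-0.001  0.707 -0.708]]
```

The handle in the hand lies along the tool's y axis within about 1 mm and ends at 115 mm as expected, so it has not slipped and the bristles must have pressed on the floor. Returning to the rest and levelling on the way.

>>> drive_tool([
  [45,0,0,0,0,0,1],
  [100,0,0,0,0,0,1],
  [155,0,0,0,0,0,1],
  [210,0,0,0,0,0,1],
  [265,0,0,0,0,0,1],
  [320,0,0,0,0,0,1],
  [375,-5,2,8,0,0,1],
  [430,-15,5,17,0,0,1],
  [480,-25,8,26,0,0,1],
  [530,-40,12,35,0,0,1],
  [575,-50,16,42,0,0,1],
  [600,-57,19,45,0,0,1],
])

```text
t: 20.35
eef_pos: [0.4889, -0.2225, 0.3583]
ee_rot: [-3.141, -0.001, -1.763]
force: [-0.0, 0.9, -0.3]
width: 0.0132
```

>>> drive_tool([
  [0,0,0,0,0,0,1],
  [0,0,0,0,0,0,1],
  [0,0,0,0,0,0,1],
])

```text
t: 20.72
eef_pos: [0.4909, -0.2202, 0.3593]
ee_rot: [3.141, 0.0, -1.76]
force: [-0.8, -0.2, -1.6]
width: 0.0138
```

Run:
```python
from h import *
p,r,s=pose(); print(p)
for z in(.2,.08,.037): togo((.4885,-.2276,z),-10.9,0)
```

```text
[ 0.49090598 -0.22021656  0.35933354]
go [7.7 1.  0. ] turn [0.05 0.   0.04] tcp [ 0.488 -0.228  0.359]
go [  7.7   0.9 120. ] turn [0.05 0.   0.04] tcp [ 0.488 -0.228  0.239]
go [  7.7   0.8 163. ] turn [0.05 0.   0.04] tcp [ 0.488 -0.228  0.196]
```

>>> drive_tool([
  [8,1,20,0,0,0,1],
  [8,1,60,0,0,0,1],
  [8,1,100,0,0,0,1],
  [8,1,115,0,0,0,1],
  [8,1,115,0,0,0,1],
  [8,1,115,0,0,0,1],
])

```text
t: 21.48
eef_pos: [0.4889, -0.2285, 0.2459]
ee_rot: [-3.139, -0.0, -1.761]
force: [0.4, -0.8, 0.0]
width: 0.0133
```

Run:
```python
from h import *
p,r,s=pose(); print(p)
togo((.4885,-.2276,.0365),-10.9,0)
```

```text
[ 0.48893389 -0.22848065  0.2458743 ]
go [-0.8  0.7 50.1] turn [-0.12 -0.01  0.03] tcp [ 0.488 -0.228  0.196]
```

>>> drive_tool([
  [-1,0,15,0,0,0,1],
  [-1,0,30,0,0,0,1],
  [-1,0,42,0,0,0,1],
  [-1,0,49,0,0,0,1],
  [-1,0,49,0,0,0,1],
  [-1,0,49,0,0,0,1],
])

```text
t: 22.22
eef_pos: [0.4879, -0.2275, 0.1957]
ee_rot: [3.141, -0.0, -1.761]
force: [-3.7, 2.7, 9.6]
width: 0.0137
```

Run:
```python
from h import *
print(pose()[0]); togo((.4885,-.2276,.0365),-10.9,0)
fr=grab_frame("scene"); save(fr,"place.png",(180,110,300,200),5)
```

```text
[ 0.48793354 -0.22754969  0.19574661]
go [-0.1 -0.6 -0.1] turn [ 0.05 -0.02  0.  ] tcp [ 0.488 -0.228  0.196]
```

View pics/place.png

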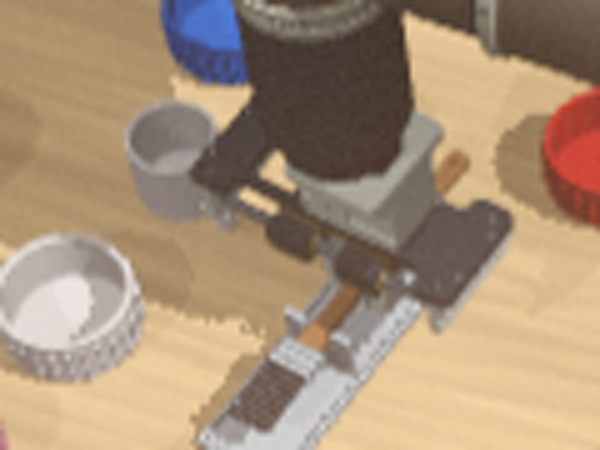

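The brush lies in the far notch at (325,320) with the bristles over the tray, and the force shows it is seated. Releasing and rising.

>>> drive_tool([
  [0,0,0,0,0,0,-0.4],
  [0,0,0,0,0,0,-0.4],
  [0,0,0,0,0,0,-0.4],
  [0,0,0,0,0,0,-0.4],
  [0,0,0,0,0,0,-0.4],
  [0,0,0,0,0,0,-0.4],
  [0,0,0,0,0,0,-0.4],
  [0,0,0,0,0,0,-0.4],
  [0,0,-20,0,0,0,-0.4],
  [0,0,-60,0,0,0,-0.4],
  [0,0,-110,0,0,0,-0.4],
  [0,0,-160,0,0,0,-0.4],
])

```text
t: 23.78
eef_pos: [0.4879, -0.2275, 0.357]
ee_rot: [3.141, -0.0, -1.761]
force: [1.6, 0.0, -1.2]
width: 0.0614
```

>>> drive_tool([
  [-50,0,-40,0,0,0,-0.4],
  [-105,0,-40,0,0,0,-0.4],
  [-160,0,-40,0,0,0,-0.4],
  [-215,0,-40,0,0,0,-0.4],
  [-250,0,-40,0,0,0,-0.4],
  [-250,0,-40,0,0,0,-0.4],
  [-250,0,-40,0,0,0,-0.4],
])

```text
t: 24.65
eef_pos: [0.5354, 0.0179, 0.3953]
ee_rot: [3.141, -0.0, -1.761]
force: [-0.4, -1.6, -0.4]
width: 0.0611
```

Run:
```python
from h import *
print(get_state()["eef_pos"],get_state()["width"])
for n in("top","scene"):
    fr=grab_frame(n); hsv=cv2.cvtColor(fr["img"],cv2.COLOR_RGB2HSV); P=cloud(fr)
    h,w=P.shape[:2]; u,v=np.meshgrid(np.arange(w),np.arange(h)); Q=onplane(fr,np.c_[u.ravel(),v.ravel()],.042)[:,:2].reshape(h,w,2)
    m=(hsv[:,:,0]<20)&(hsv[:,:,1]>110)&(abs(P[:,:,2]-.040)<.009)&(abs((Q[:,:,1]+.225)+.19*(Q[:,:,0]-.47))<.025)&(np.hypot(*(Q-(.47,-.225)).transpose(2,0,1))<.14)
    q=Q[m]; d=np.linalg.svd(q-q.mean(0),full_matrices=False)[2][0]; d*=np.sign(d[0]); t=(q-q.mean(0))@d
    print(n,m.sum(),q.mean(0),np.degrees(np.arctan2(d[1],d[0])),(q.mean(0)+np.outer([t.min(),t.max()],d)).round(4).tolist(),np.median(P[m][:,2]))
    save(fr,n+"_end.png",None,1.25)
```

```text
[0.53536446 0.01787531 0.39529687] 0.06109085952998567
top 149 [ 0.45656054 -0.22096815] -11.017547223133853 [[0.3723, -0.2046], [0.5491, -0.239]] 0.040573355795900046
scene 185 [ 0.46346869 -0.21986326] -11.122740578494774 [[0.3784, -0.2031], [0.5498, -0.2368]] 0.041471818273233874
```

The brush is within 2 mm and 0.2° of where it started. The picture limit is reached, so I'll check the ramekin and pans by number, and then hand in if they agree.

Run:
```python
from h import *
from scipy.optimize import least_squares
fr=grab_frame("scene"); hsv=cv2.cvtColor(fr["img"],cv2.COLOR_RGB2HSV); P=cloud(fr); h,w=P.shape[:2]
u,v=np.meshgrid(np.arange(w),np.arange(h)); uv=np.c_[u.ravel(),v.ravel()]
ok=True
for nm,c,r,z,wd,ref in(("panL",(.57,.325),.098,.05,.02,(.5533,.3266)),("panR",(.58,.088),.083,.046,.02,(.5638,.0856)),("ram",(.567,-.399),.042,.045,.014,(.5726,-.3976))):
    Q=onplane(fr,uv,z)[:,:2].reshape(h,w,2); m=(hsv[:,:,2]>(150 if nm=="ram" else 95))&(abs(np.hypot(*(Q-c).transpose(2,0,1))-r)<wd)&(P[:,:,2]>.03)
    if nm=="ram": m&=(hsv[:,:,1]<60)&(abs(P[:,:,2]-.045)<.007)
    s=least_squares(lambda p:np.hypot(*(Q[m]-p[:2]).T)-p[2],[*c,r],loss="soft_l1",f_scale=.002).x
    e=np.hypot(*(s[:2]-ref)); print(nm,m.sum(),s.round(4),"moved",e.round(4)); ok&=e<.012
if ok: print("done",job_done())
```

```text
panL 392 [0.5534 0.3266 0.098 ] moved 0.0001
panR 299 [0.5638 0.0857 0.083 ] moved 0.0001
ram 138 [ 0.5719 -0.398   0.0425] moved 0.0008
the job is handed in; nothing more can be done
done None
```

I did the task and handed it in at about 25 s of the 64 s allowed; no verdict is reported. The left knob was the one on, so I worked on the left pan, the larger one (pan_a).

- **Dip:** I dipped the bristles in the white handleless ramekin, with the tip about 14 mm above its underside and about 13 mm off centre.
- **Wipe:** I pressed the bristles near the middle of the pan and wiped 50 mm out to the left.
- **Return:** I laid the brush back on its rest. The gripper is empty and clear.

**Last checks:** The brush is within about 2 mm and 0.2° of its starting place in the notches. Both pans and the ramekin moved less than 1 mm.

**What failed or is not proven:**
- **First grasp:** I lifted before the fingers had shut. It did no harm, and the second try held.
- **Wipe contact:** The arm hid the bristles, and the force noise of about 1 N is larger than the bristle force. That they touched the pan follows only from the arm position: the unbent tip was 5 to 9 mm below floor level, and the brush was straight in the grip afterwards.
- **Final picture:** I had used all 12 picture views, so the final scene was checked only by measurement. I did not re-measure the knobs or the bystanders at the end.

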